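Jog the sieve shaker from its console

TASK

With the closed fingertips, start the sieve shaker from the grey console: first switch on the dust extraction at the blue rocker by pressing the end with the white dot down until that half lies level, then switch on the supply at the black rocker in the same way, and then press the green button fully down and keep it pressed. The program finishes while the fingers still hold the green button down. Do not press the red button or the green one early, and leave everything that stands round the console where it is, without lifting or pushing it.

Things in the scene. Friction and masses are not known exactly. Their poses are not given: they have to be found in the camera images.
- console: grey control console, 120 (x) by 240 (y) by 45 mm high, fixed to the worktop; origin at the centre of its underside, x away from the robot, y to the left, z up. On top, in a row along its y at 56 mm pitch (-84, -28, 28, 84 mm from the middle, at x = 0), are four controls, each on a 50 mm wide, 86 mm long, 6 mm thick aluminium plate: blue rocker, black rocker, green button, red button. Which control is in which place changes from run to run
- blue_rocker (a joint): the blue rocker switch: a V-shaped paddle 50 mm long (along the console's x) and 28 mm wide, that tilts about a pivot across its middle. 0 = off: the far half, with the white dot, stands raised at a slope. 0.30 rad = on: the dotted half lies level, its top 57 mm above the worktop (the other half is then raised). Pressing the far end takes about 2 N until it reaches its stop; it stays where it is left. On counts from 0.22
- blue_dot (a point): centre of the white dot, on the top of the far half of the blue rocker, 17 mm from its pivot and 8 mm from its far end. Off: 62 mm above the worktop. It moves with the rocker: when on it is about 5 mm lower and 3 mm farther from the pivot. z is square to that half's face; y runs across the rocker as the console's y
- black_rocker (a joint): the black rocker switch: a V-shaped paddle 50 mm long (along the console's x) and 28 mm wide, that tilts about a pivot across its middle. 0 = off: the far half, with the white dot, stands raised at a slope. 0.30 rad = on: the dotted half lies level, its top 57 mm above the worktop (the other half is then raised). Pressing the far end takes about 2 N until it reaches its stop; it stays where it is left. On counts from 0.22
- black_dot (a point): centre of the white dot, on the top of the far half of the black rocker, 17 mm from its pivot and 8 mm from its far end. Off: 62 mm above the worktop. It moves with the rocker: when on it is about 5 mm lower and 3 mm farther from the pivot. z is square to that half's face; y runs across the rocker as the console's y
- green_button (a joint): the green round push button, 32 mm across; 0 = out, 0.006 m = fully down; a spring pushes it back, 1.5 N at first, 5 N fully down (counts as held down from 0.0042)
- green_top (a point): centre of the flat top of the green button; 65 mm above the worktop when out, 59 mm when fully down; its black collar round it stands 55 mm above the worktop
- red_button (a joint): the red round push button, 32 mm across; 0 = out, 0.006 m = fully down; a spring pushes it back, 1.5 N at first, 5 N fully down
- red_top (a point): centre of the flat top of the red button; 65 mm above the worktop when out, 59 mm when fully down; its black collar round it stands 55 mm above the worktop
- timer: white bench timer, 27x66x68 mm, standing behind the console; origin at the centre of its underside; loose, to be left alone
- tin: round mottled-grey sample tin, 64 mm across, 30 mm tall, behind the console; origin at the centre of its underside; loose, to be left alone
- crucible: small white crucible, 48 mm across, 36 mm tall, left of the console; origin at the centre of its underside; loose, to be left alone
- log_book: dark green log book, 109x153x10 mm, lying right of the console; origin at the centre of its underside; loose, to be left alone
- vial: sample vial with blue cap, 25 mm across, 60 mm tall, right of the console; origin at the centre of its underside; loose, to be left alone
- marker: blue marker pen, 136 mm long, 18 mm thick, lying right of the console; origin at the centre of its underside; loose, to be left alone
- cup: white plastic cup, 66 mm across, 74 mm tall, at the right; origin at the centre of its underside; loose, to be left alone
- green_module: the aluminium plate with the green button and its collar; origin at the centre of the plate's underside, 45 mm above the worktop; axes as the console's

How it is judged:
By the outcome, as a careful person would: the job done as asked, in the order asked, and still so for the second after the job is handed in, while the arm keeps its last pose, push and grip.
It also fails if it takes over 45 s, if anything falls off the work surface, if the arm or the gripper's body presses on something with over 40 N, if the wrist force passes 120 N, or if a joint passes its speed limit or range.

ROBOT

A 6-joint arm with a two-finger parallel gripper is mounted at the origin on a cart in front of the work surface, level with it; the furniture and walls round the work are solid. World frame = base frame: x ahead of the robot, y to its left, z up, the work surface at z = 0. Lengths are in m, angles in rad, forces in N, time in s.
With the tool pointing down it reaches from about 0.425 to 0.925 m from the base axis. Payload 12.5 kg.
Tool frame: the origin (TCP) lies at the very end of the fingers, on their centre line; the grasp point (between the pads) lies 19 mm behind it (manip.pinch_z is the distance from the TCP to the grasp point, in m); z points along the fingers, y is the line along which they close (so a half turn about z gives the same grasp; the last joint's range is limited). The gripper opens to 85 mm and grips with 20 to 120 N. Pads are 22 mm wide; open, the fingers measure 114 mm over their backs; the gripper's body (76 mm by 85 mm) begins 54 mm behind the grasp point. The pads swing forward as they close: fully open they stand 13 mm farther back than shut.
Start: joints at [-1.25, 0.491, 1.559, -0, 1.092, -0.106], TCP at [0.259, -0.569, 0.231] pointing down, gripper open.
Joint ranges: [-3.1, 3.1], [-0.84, 2.19], [0.05, 2.79], [-1.13, 4.28], [0.06, 2.93], [-2.69, 2.69]. Speed limits (rad/s): [2.22, 2.22, 2.79, 3.14, 3.14, 3.14].

INTERFACE

Orientations are given as [roll, pitch, yaw] about the fixed x, y, z axes, in that order (R = Rz(yaw) Ry(pitch) Rx(roll)).
In Python, from workcell import manip, vision, workorder gives the robot as it stands. The module is installed in compiled form; this text tells all that it offers.
- The arm moves only by the tool move_arm, never from a script. Its argument "rows" is one flat list of numbers, 4 for each row, row after row: the shift along the tool's x, y, z in mm, then the turn about the tool's z in degrees. A call has 1 to 8 rows; each row is the pose to reach, as a shift and turn from the pose commanded when the call began, along the tool's axes at that moment; what a row does not reach only later rows make up. A row lasts 1/8 s, in which the tool goes at most 62.5 mm and 10.7 degrees, less where a joint would pass 70% of its speed; a pose out of reach is approached as far as the arm can. A call with a gripper value outside its range is refused whole. "gripper" is the finger opening in mm, from 0 to 85.4, set as the call begins (left out, the last holds). The fingers move at their own pace and stop on an object; the grip force is fixed at half the most. Time passes only in rows, so rows that repeat a pose let the fingers close. It gives the time, the measured TCP pose, the force, the opening and the grip force at its end, in the units of the state.
- manip.get_obs(): the state, without advancing time (a new reading comes with each control period).
- vision.read_camera(name): name is "side" or "top" or "wrist"; returns a dict with "frame" (420x560x3 uint8, red, green, blue), "fov_y" (degrees; the focal length in pixels is half the picture's height over the tangent of half this angle, whatever the lens; pixels are square), "cx", "cy" (the principal point, pixels), "R" (3x3) and "t" (3): a world point X has camera coordinates R X + t; the wrist camera has in their place "tool_from_camera" (4x4, takes a point from camera to tool coordinates, whose origin is the TCP and whose axes are the flange's). Camera axes: x right, y down, z forward; pixel columns grow to the right and rows downward; lengths in m; the calibration is good to about 2 mm. A picture is of the moment at which its call begins: read the wrist's pose just before it. There is no depth.
- workorder.hand_in(): hands the job in; it is judged then, once.
The state is a dict: "clock": time; "joint_pos": joint angles; "qd": joint speeds; "joint_torque": joint torques, N m; "eef_pos": TCP position; "eef_rot": TCP orientation; "force": force on the tool from outside, world axes, zero at the start; "wrist_torque": the same for the moment, N m; "opening": finger opening in m; "grasp_force": force on a finger pad.
Only numpy, scipy, OpenCV 4.12 (cv2) and the standard library are available. Lean on these libraries where they do the work, as an engineer would, in place of code of your own. Each camera call takes 0.05 s, during which the arm holds its last target. There are 200 camera calls.

## Working session

There is one attempt and no reset: what is moved stays moved. The work goes in short steps, Python scripts to look and compute and a tool call to move; the robot and the scene stay as the last step left them, time stands still between calls to the robot, and variables do not carry over. Pictures are saved under pics/ and viewed, at most 10 in all, crops included, and the job is handed in when it is done.

Besides the shell and the picture viewer there is one more tool, called after "Request:" by a JSON object that holds its "method" and its "body", one argument or row to a line. move_arm: Moves the arm, as the interface text tells. Its arguments: {"type":"object","properties":{"rows":{"type":"array","items":{"type":"number"}},"gripper":{"type":"number"}},"required":["rows"]}

```bash
mkdir -p pics
python3 - <<'E'
from workcell import manip, vision
import cv2, pickle
o=manip.get_obs(); print(o)
D={}
for n in ("top","side"):
    d=vision.read_camera(n); D[n]=d; cv2.imwrite(f"pics/{n}0.png",d["frame"][:,:,::-1]); print(n,d["fov_y"],d["cx"],d["cy"],d["R"],d["t"])
pickle.dump(D,open("d0.pkl","wb"))
E
```

```text
{'clock': 0.0, 'joint_pos': array([-1.24959895e+00,  4.91592554e-01,  1.55950043e+00, -3.30450951e-05,
        1.09171948e+00, -1.05611105e-01]), 'qd': array([-1.84737908e-05, -1.27038187e-03, -6.91231300e-04, -1.48191052e-04,
       -1.90759006e-04,  2.53223082e-04]), 'joint_torque': array([-9.13779204e-04, -6.18462253e+01, -2.61592931e+01, -1.28099723e-04,
        4.12368987e-03, -1.65129291e-05]), 'eef_pos': array([ 0.25865648, -0.56868582,  0.23068969]), 'eef_rot': array([-3.14037655e+00, -9.94432980e-05,  4.26823672e-01]), 'force': array([-0.08532427, -0.12291839,  0.18798541]), 'wrist_torque': array([-0.01267504, -0.0023273 , -0.01942646]), 'grasp_force': 0.0, 'opening': 0.08511778436870218}
top 46.31339065124932 282.32910443760807 202.1906499585754 [[-2.75252717e-02 -9.99603381e-01 -5.95319142e-03]
 [-9.80674896e-01  2.81570940e-02 -1.93607663e-01]
 [ 1.93698499e-01  5.09041870e-04 -9.81060973e-01]] [0.03285776 0.51363426 1.52342008]
side 46.37501435259825 274.2019811069111 210.1542993237181 [[-0.92990179 -0.36775454 -0.00626539]
 [-0.19330102  0.50313018 -0.84231511]
 [ 0.31291751 -0.78205922 -0.53894898]] [0.51126087 0.13021291 1.35589467]
```

View pics/top0.png

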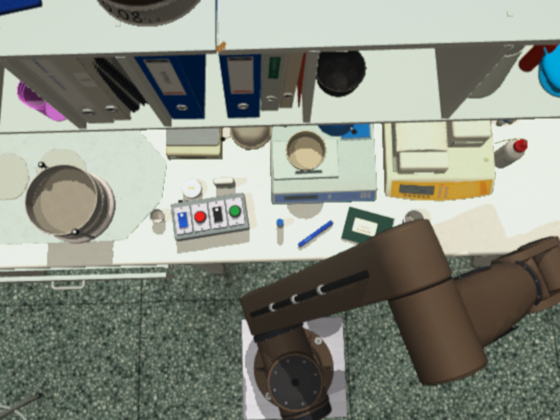

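View pics/side0.png

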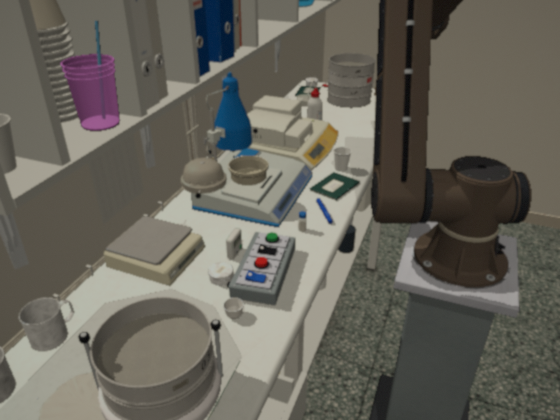

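Top view: the console spans about (172–248, 195–240). From the left its controls are blue (182,220), red (200,217), black (217,214) and green (235,211). The tin, timer and crucible stand close behind and to the left.

```bash
cat > h.py <<'E'
import numpy as np, cv2
def ray(d,uv):
    f=210/np.tan(np.radians(d["fov_y"]/2))
    v=np.array([(uv[0]-d["cx"])/f,(uv[1]-d["cy"])/f,1.])
    return -d["R"].T@d["t"], d["R"].T@v
def plane(d,uv,z):
    c,r=ray(d,uv); return c+r*(z-c[2])/r[2]
def blobs(fr,h0,h1,s=100,v=50,win=None,amin=8):
    hsv=cv2.cvtColor(fr,cv2.COLOR_RGB2HSV)
    m=cv2.inRange(hsv,(h0,s,v),(h1,255,255))
    if win: w=np.zeros_like(m); x0,y0,x1,y1=win; w[y0:y1,x0:x1]=1; m=m*w
    n,_,st,c=cv2.connectedComponentsWithStats(m)
    return [(c[i].round(1),st[i,4]) for i in range(1,n) if st[i,4]>=amin]
E
python3 - <<'E'
import pickle;from h import *
D=pickle.load(open("d0.pkl","rb"));d=D["top"];w=(165,185,255,245)
for n,a,b in(("blue",100,130),("red",0,8),("red2",170,179),("green",45,90)):
    for c,A in blobs(d["frame"],a,b,win=w): print(n,c,A,plane(d,c,.06).round(4))
for uv in((182,220),(217,214),(192,188),(223,182),(158,217)): print(uv,plane(d,uv,.05).round(3))
cv2.imwrite("pics/topc.png",cv2.resize(d["frame"][165:255,140:300],None,fx=5,fy=5,interpolation=2)[:,:,::-1])
E
```

```text
blue [182.4 220.1] 113 [0.4637 0.3363 0.06  ]
red [199.5 216.3] 90 [0.4744 0.2821 0.06  ]
green [234.4 210.6] 82 [0.4896 0.1713 0.06  ]
(182, 220) [0.466 0.34  0.05 ]
(217, 214) [0.482 0.228 0.05 ]
(192, 188) [0.569 0.309 0.05 ]
(223, 182) [0.586 0.208 0.05 ]
(158, 217) [0.478 0.416 0.05 ]
```

View pics/topc.png

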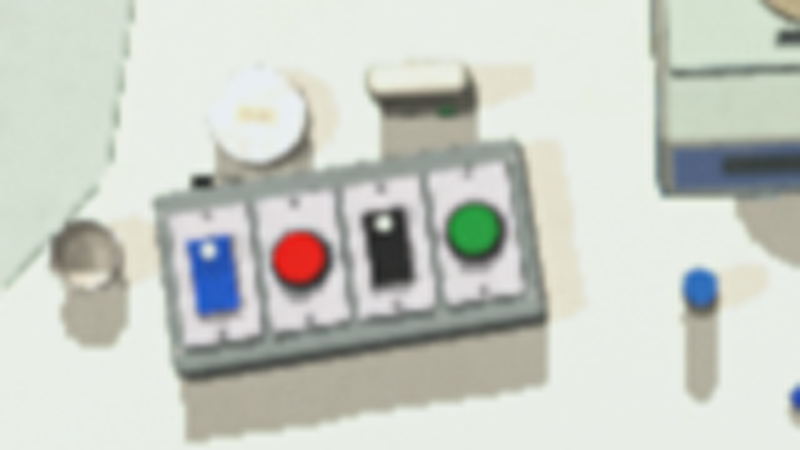

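Crop: the white dots are at full-image pixels of about (181.8, 215) for blue and (216.6, 209.8) for black. The timer and tin stand clear behind the console.

Request:
{"method": "move_arm", "body": {
  "rows": [39,-37,0,2,89,-75,0,4,139,-112,0,6,189,-150,0,8,239,-187,0,10,289,-225,0,12,338,-262,0,14,380,-305,0,16.6],
  "gripper": 0
}}

```text
clock: 1.1
eef_pos: [0.4792, -0.1321, 0.2312]
eef_rot: [3.141, -0.0, 0.136]
force: [-0.2, -0.8, -0.3]
opening: 0.0001
grasp_force: 0.0
```

Request:
{"method": "move_arm", "body": {
  "rows": [5,-55,0,0,10,-110,0,0,15,-165,0,0,20,-220,0,0,25,-275,0,0,30,-330,0,0,33,-384,0,0,33,-384,0,0]
}}

```text
clock: 2.1
eef_pos: [0.4578, 0.2537, 0.2309]
eef_rot: [-3.141, 0.0, 0.141]
force: [0.3, -0.6, -1.0]
opening: 0.0001
grasp_force: 0.0
```

Run:
```python
from workcell import manip, vision
import cv2, pickle
o=manip.get_obs(); print(o["eef_pos"],o["eef_rot"],o["joint_pos"])
d=vision.read_camera("wrist"); print(d["tool_from_camera"],d["fov_y"],d["cx"],d["cy"])
cv2.imwrite("pics/w1.png",d["frame"][:,:,::-1]); pickle.dump((o,d),open("w1.pkl","wb"))
```

```text
[0.45782985 0.25374045 0.23086339] [-3.14149203e+00  4.17511813e-04  1.41242176e-01] [3.79751961e-01 3.47845320e-01 1.80608914e+00 2.35244525e-04
 9.88040130e-01 1.80917663e+00]
[[ 3.42712894e-04 -9.45065889e-01 -3.26879716e-01  8.31586789e-02]
 [ 9.99999612e-01  5.86681780e-05  8.78817048e-04 -2.38531286e-05]
 [-8.11362577e-04 -3.26879890e-01  9.45065542e-01 -1.43414390e-01]
 [ 0.00000000e+00  0.00000000e+00  0.00000000e+00  1.00000000e+00]] 63.53952134151811 281.9681887559906 208.46909856935292
```

View pics/w1.png

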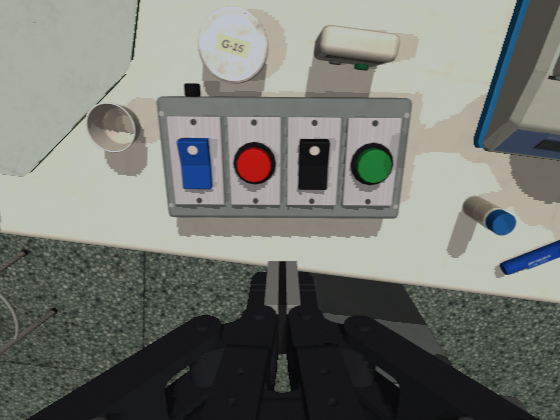

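Wrist view: blue dot near (193,150), black dot near (315,151), green at about (374,163), red at about (254,163). The tin and timer are at rows 20–90 and the closed fingertips at about (283,262).

```bash
cat >> h.py <<'E'
from scipy.spatial.transform import Rotation as Ro
def wcam(o,d):
    T=np.eye(4);T[:3,:3]=Ro.from_euler('xyz',o["eef_rot"]).as_matrix();T[:3,3]=o["eef_pos"]
    M=np.linalg.inv(T@d["tool_from_camera"]); d=dict(d);d["R"]=M[:3,:3];d["t"]=M[:3,3];return d
def dot(fr,win):
    x0,y0,x1,y1=win; g=fr[y0:y1,x0:x1].min(2)
    n,_,st,c=cv2.connectedComponentsWithStats((g>130).astype(np.uint8))
    return [(c[i]+(x0,y0),st[i,4]) for i in range(1,n)]
E
python3 - <<'E'
import pickle;from h import *
o,d=pickle.load(open("w1.pkl","rb"));d=wcam(o,d);fr=d["frame"]
P={}
for n,w in(("bluedot",(184,142,203,160)),("blackdot",(305,143,324,160))):
    for c,A in dot(fr,w): 
        print(n,c,A,plane(d,c,.062).round(4))
        if A>30:P[n]=plane(d,c,.062)
for n,a,b in(("red",0,8),("green",45,90)):
    for c,A in blobs(fr,a,b,win=(160,95,410,215),amin=200): P[n]=plane(d,c,.064);print(n,c,A,P[n].round(4))
R=Ro.from_euler('xyz',o["eef_rot"]).as_matrix()
v=P["red"]-P["green"];print("yaw red-green",np.degrees(np.arctan2(-v[0],v[1])),np.linalg.norm(v))
v=P["bluedot"]-P["blackdot"];print("yaw dots",np.degrees(np.arctan2(-v[0],v[1])),np.linalg.norm(v))
for n in P: print(n,"tool mm",(R.T@(P[n]-o["eef_pos"])*1e3).round(1))
t=pickle.load(open("d0.pkl","rb"))["top"]
print(plane(t,(181.8,215),.062),plane(t,(216.6,209.8),.062))
E
```

```text
bluedot [192.01515152 149.63636364] 66 [0.4782 0.3399 0.062 ]
blackdot [314.11290323 150.40322581] 62 [0.4933 0.2287 0.062 ]
red [253.4 164.3] 972 [0.473  0.2824 0.064 ]
green [373.8 165.1] 952 [0.488  0.1718 0.064 ]
yaw red-green 7.718227861656024 0.11162781983438207
yaw dots 7.746092748028008 0.11224781531710626
bluedot tool mm [ 32.4 -82.4 168.9]
blackdot tool mm [ 31.7  29.8 168.8]
red tool mm [ 19.1 -26.2 166.9]
green tool mm [ 18.4  85.4 166.8]
[0.47983235 0.33794233 0.062     ] [0.49342456 0.22760533 0.062     ]
```

Request:
{"method": "move_arm", "body": {
  "rows": [17,-41,20,0,35,-82,50,0,35,-82,100,0,35,-82,145,0,35,-82,155,0,35,-82,155,0]
}}

```text
clock: 2.9
eef_pos: [0.4827, 0.3363, 0.0768]
eef_rot: [3.141, 0.0, 0.136]
force: [0.6, 0.0, -0.3]
opening: -0.0002
grasp_force: 0.0
```

Request:
{"method": "move_arm", "body": {
  "rows": [-2,-4,0,0,-2,-4,6,0,-2,-4,12,0,-2,-4,15,0]
}}

```text
clock: 3.4
eef_pos: [0.4799, 0.3408, 0.0613]
eef_rot: [-3.141, -0.001, 0.137]
force: [1.4, 1.1, 2.3]
opening: 0.0002
grasp_force: 1.2
```

Request:
{"method": "move_arm", "body": {
  "rows": [0,0,2,0,0,0,3.5,0,0,0,5,0,0,0,5,0]
}}

```text
clock: 3.9
eef_pos: [0.4799, 0.3407, 0.057]
eef_rot: [-3.141, -0.001, 0.137]
force: [0.6, -1.9, 9.8]
opening: -0.0002
grasp_force: 4.9
```

Request:
{"method": "move_arm", "body": {
  "rows": [0,0,-20,0,0,0,-60,0,0,40,-100,0,0,80,-100,0,0,112,-100,0,0,112,-100,0,0,112,-100,0]
}}

```text
clock: 4.78
eef_pos: [0.4947, 0.23, 0.1561]
eef_rot: [3.142, 0.001, 0.137]
force: [0.2, -0.2, 0.0]
opening: -0.0
grasp_force: 0.0
```

Run:
```python
from workcell import manip, vision
from h import *
o=manip.get_obs(); print(o["eef_pos"],o["eef_rot"])
w=vision.read_camera("wrist");cv2.imwrite("pics/w2.png",w["frame"][:,:,::-1])
t=vision.read_camera("top")["frame"][165:255,140:300]
cv2.imwrite("pics/t2.png",cv2.resize(t,None,fx=3,fy=3)[:,:,::-1])
```

```text
[0.49465763 0.23002881 0.15606517] [3.14154497e+00 6.28307977e-04 1.36827511e-01]
```

View pics/w2.png

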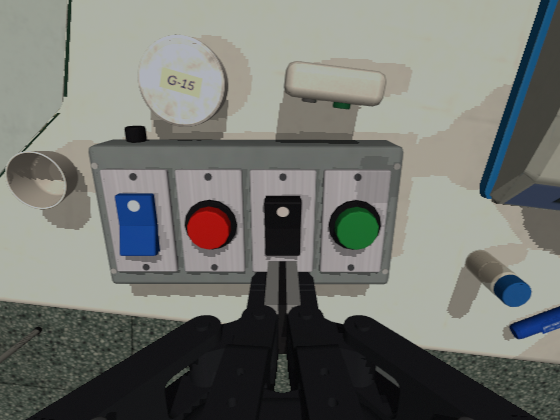

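Blue's near half now catches the light as the raised half, so it has flipped. Black's dot is at (283,211), straight ahead of the fingers.

Request:
{"method": "move_arm", "body": {
  "rows": [1,1,40,0,1,1,80,0,1,1,91,0,1,1,95,0,1,1,97,0,1,1,98.5,0,1,1,100,0,1,1,100,0]
}}

```text
clock: 5.88
eef_pos: [0.4967, 0.229, 0.057]
eef_rot: [-3.141, -0.002, 0.137]
force: [1.4, 0.7, 6.0]
opening: 0.0
grasp_force: 3.0
```

Request:
{"method": "move_arm", "body": {
  "rows": [0,0,-20,0,0,0,-60,0,-8,28,-100,0,-17,56,-100,0,-17,56,-100,0,-17,56,-100,0]
}}

```text
clock: 6.62
eef_pos: [0.4868, 0.1712, 0.1561]
eef_rot: [3.142, 0.0, 0.137]
force: [0.5, 0.3, 0.0]
opening: 0.0001
grasp_force: 0.0
```

Run:
```python
from workcell import manip, vision
from h import *
o=manip.get_obs(); print(o["eef_pos"],o["eef_rot"])
d=wcam(o,vision.read_camera("wrist"));fr=d["frame"];cv2.imwrite("pics/w3.png",fr[:,:,::-1])
for c,A in blobs(fr,45,90,win=(220,150,340,280),amin=200):print(c,A,plane(d,c,.065))
```

```text
[0.48679882 0.17120102 0.15614334] [3.14152642e+00 3.77995207e-04 1.36676086e-01]
[280.9 208.4] 1466 [0.48875119 0.17205092 0.065     ]
```

View pics/w3.png

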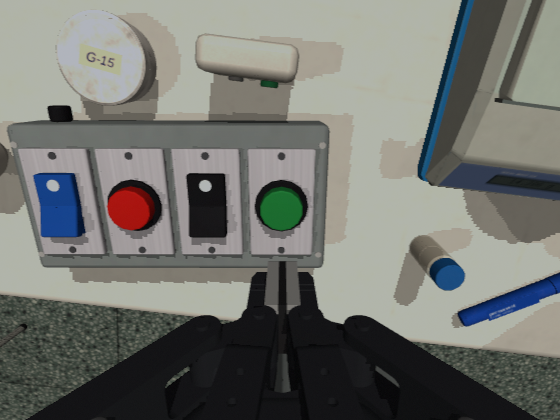

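Both rockers show the same flipped shape. Green is centred at (281,208), within 2 mm of the fingertip line.

Request:
{"method": "move_arm", "body": {
  "rows": [1,0,40,0,1,0,80,0,1,0,90,0,1,0,94,0,1,0,97,0,1,0,98,0,1,0,98,0,1,0,98,0]
}}

```text
clock: 7.68
eef_pos: [0.4881, 0.1714, 0.0591]
eef_rot: [-3.141, -0.001, 0.137]
force: [-2.9, 3.0, 6.8]
opening: 0.0001
grasp_force: 3.3
```

Run:
```python
from workcell import manip, vision
from h import *
o=manip.get_obs(); print(o["eef_pos"],o["force"])
d=wcam(o,vision.read_camera("wrist"));fr=d["frame"];cv2.imwrite("pics/w4.png",fr[:,:,::-1])
p=cv2.imread("pics/w3.png")[:,:,::-1]
d3=dict(d,frame=p); 
o3=dict(eef_pos=np.array([.4868,.1712,.15614]),eef_rot=[3.14153,.00038,.13668]); d3=wcam(o3,d3)
y=np.radians(7.73); ex=np.array([np.cos(y),np.sin(y),0]); g=np.array([.4885,.1719,0])
for n,w in(("blue",(45,178,62,194)),("black",(197,178,214,194))):
    for c,A in dot(p,w):
        if A>30: print(n,c,A,[round(1e3*float((plane(d3,c,z)-g)@ex),1) for z in(.057,.062)])
```

```text
[0.48812952 0.17137208 0.05905063] [-2.90350686  2.99102048  6.83728988]
blue [ 52.41818182 185.12727273] 110 [15.4, 16.8]
black [204.68468468 185.37837838] 111 [15.4, 16.8]
```

View pics/w4.png

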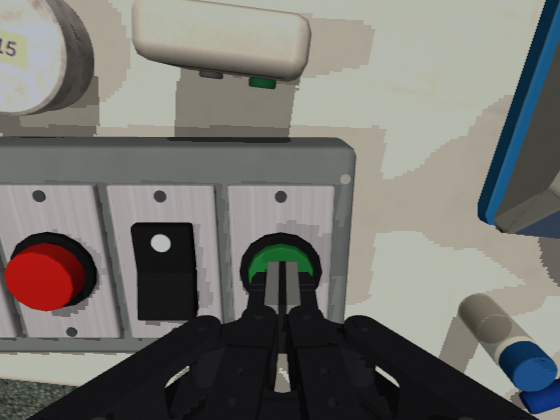

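The button is held fully down: tip at 59 mm, 6.8 N. Both dots moved away from the pivot as they should when on, and each rocker was pressed down to 57 mm against its stop. The timer, tin and vial look unmoved, so I'm handing in.

```bash
python3 -c "
from workcell import workorder
print(workorder.hand_in())"
```

```text
the job is handed in; nothing more can be done
None
```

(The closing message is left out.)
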